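Change over the reagent rack

TASK

Change over the reagent rack: take the used red-capped bottle out of the rack and stand it upright in the steel kidney dish, and load the three fresh bottles from the left of the desk, each standing upright and fully down in the rack pocket whose collar has the colour of its cap (red, blue, black). Leave the two sample cups standing where they are.

Things in the scene. Friction and masses are not known exactly. Their poses are not given: they have to be found in the camera images.
- red_used: The used reagent bottle: white with a green-banded label and red cap, the one that stands in the red-collared pocket of the rack at the start. It looks just like the fresh red-capped one; only its place tells them apart. Rigid, closed; body 40 mm diameter to about 60 mm height, then 24 mm cap, 83 mm tall, 35 to 60 g. Origin: centre of underside, z up.
- red_fresh: Fresh white reagent bottle with a green-banded label and red cap, standing on the desk on the left. Rigid, closed; body 40 mm diameter to about 60 mm height, then 24 mm cap, 83 mm tall, 55 to 100 g. Origin: centre of underside, z up.
- blue_fresh: Fresh white reagent bottle with a red-banded label and blue cap, standing on the desk on the left. Rigid, closed; body 40 mm diameter to about 60 mm height, then 24 mm cap, 83 mm tall, 55 to 100 g. Origin: centre of underside, z up.
- amber_fresh: Fresh amber-brown reagent bottle with a black cap, standing on the desk on the left. Rigid, closed; body 40 mm diameter to about 60 mm height, then 24 mm cap, 83 mm tall, 55 to 100 g. Origin: centre of underside, z up.
- pocket_red: Round grey bottle pocket with red collar, fixed in the white rack (its rails end 26 mm, its end grips 47 mm above the desk). Mouth 61 mm inside, narrowing to 51 mm at the floor. Origin: centre of its underside, 12 mm above the desk; floor 4 mm, rim 34 mm above the origin; z up, x along the row. Three pockets in a row, 85 mm apart, in any order. Holds the used bottle at the start.
- pocket_blue: Round grey bottle pocket with blue collar, fixed in the white rack (its rails end 26 mm, its end grips 47 mm above the desk). Mouth 61 mm inside, narrowing to 51 mm at the floor. Origin: centre of its underside, 12 mm above the desk; floor 4 mm, rim 34 mm above the origin; z up, x along the row. Three pockets in a row, 85 mm apart, in any order. Empty at the start.
- pocket_black: Round grey bottle pocket with black collar, fixed in the white rack (its rails end 26 mm, its end grips 47 mm above the desk). Mouth 61 mm inside, narrowing to 51 mm at the floor. Origin: centre of its underside, 12 mm above the desk; floor 4 mm, rim 34 mm above the origin; z up, x along the row. Three pockets in a row, 85 mm apart, in any order. Empty at the start.
- dish: Steel kidney dish, fixed on the desk beyond the closed centrifuge (180 mm tall, between the fresh bottles and the rack: carry well above it). 121 mm (x) by 256 mm (y), rim 42 mm high. Origin: centre of its underside. Flat floor 7 mm above the origin. The hollow is 70 mm wide in x about a point 8 mm to the -x side of the origin: a bottle stands well there.
- cup_yellow: Bystander: clear sample cup with yellow lid, 41 mm wide, 50 mm tall, standing among the fresh bottles; origin: centre of its underside. Do not disturb it.
- cup_red: Bystander: clear sample cup with red lid (not a bottle), 41 mm wide, 50 mm tall, standing among the fresh bottles; origin: centre of its underside. Do not disturb it.
Mind the look-alikes: they are no part of the job. Leave any purple look-alike of the red_fresh alone.

How it is judged:
At the end, for the whole second after the job is handed in: Each fresh bottle stands on the floor of the pocket of its cap's colour, within 10 mm of its axis and 0.12 rad of upright; the used bottle stands on the dish floor within 0.15 rad of upright; both cups stand within 25 mm of their start; all released and at rest (horizontal distance between red_fresh and pocket_red below 0.01 m and z of red_fresh in the frame of pocket_red between 0 and 0.009 m and angle between each of red_fresh, blue_fresh, amber_fresh's own z axis and vertical below 0.12 rad and linear speed of each of red_fresh, blue_fresh, amber_fresh, red_used below 0.01 m/s and angular speed of each of red_fresh, blue_fresh, amber_fresh, red_used below 0.1 rad/s and horizontal distance between blue_fresh and pocket_blue below 0.01 m and z of blue_fresh in the frame of pocket_blue between 0 and 0.009 m and horizontal distance between amber_fresh and pocket_black below 0.01 m and z of amber_fresh in the frame of pocket_black between 0 and 0.009 m and horizontal distance between red_used and dish below 0.1 m and z of red_used in the frame of dish between 0.003 and 0.014 m and angle between each of red_used, cup_yellow, cup_red's own z axis and vertical below 0.15 rad and distance of each of cup_yellow, cup_red from where it was at the start of the episode below 0.025 m); the robot touches nothing.
It fails at once if a sample cup is pushed more than 25 mm from its place or knocked over (distance of any of cup_yellow, cup_red from where it was at the start of the episode above 0.025 m or angle between any of cup_yellow, cup_red's own z axis and vertical above 0.5 rad).
It also fails if it takes over 144 s, if anything falls off the work surface, if the arm or the gripper's body presses on something with over 40 N, if the wrist force passes 120 N, or if a joint passes its speed limit or range.

ROBOT

A 6-joint arm with a two-finger parallel gripper is mounted at the origin on the work surface; the furniture and walls round the work are solid. World frame = base frame: x ahead of the robot, y to its left, z up, the work surface at z = 0. Lengths are in m, angles in rad, forces in N, time in s.
With the tool pointing down it reaches from about 0.4 to 0.825 m from the base axis. Payload 7 kg.
Tool frame: the origin (TCP) lies at the very end of the fingers, on their centre line; the grasp point (between the pads) lies 19 mm behind it (env.grip_point_offset is the distance from the TCP to the grasp point, in m); z points along the fingers, y is the line along which they close (so a half turn about z gives the same grasp; the last joint's range is limited). The gripper opens to 85 mm and grips with 20 to 120 N. Pads are 22 mm wide; open, the fingers measure 114 mm over their backs; the gripper's body (76 mm by 85 mm) begins 54 mm behind the grasp point. The pads swing forward as they close: fully open they stand 13 mm farther back than shut.
Start: joints at [1.408, 0.359, 0.012, 0, -1.224, -0.288], TCP at [0.294, 0.608, 0.231] pointing down, gripper open.
Joint ranges: [-3.07, 3.07], [-1.43, 2.12], [-1.02, 1.25], [-3.03, 1.67], [-3.05, -0], [-3.03, 3.03]. Speed limits (rad/s): [2.39, 2.39, 3.01, 3.14, 3.14, 3.14].

INTERFACE

Orientations are given as a rotation vector (axis times angle).
In Python, from cell import env gives the robot as it stands. The module is installed in compiled form; this text tells all that it offers.
- The arm moves only by the shell command python3 -m crank 'ROWS'. ROWS is JSON, one flat list of numbers, 7 for each row, row after row: the turn, a rotation vector about the world's x, y, z in rad, then the shift along the world's x, y, z in cm, then the finger opening in cm, from 0 to 8.54. A call has 1 to 5 rows; each row is the pose to reach, as a shift and turn from the pose commanded when the call began; what a row does not reach only later rows make up. A row lasts 1/8 s, in which the tool goes at most 62.5 mm and 10.7 degrees, less where a joint would pass 70% of its speed; a pose out of reach is approached as far as the arm can. A call with a gripper value outside its range is refused whole. The fingers move at their own pace and stop on an object; the grip force is fixed at half the most. Time passes only in rows, so rows that repeat a pose let the fingers close. It gives the time, the measured TCP pose, the force, the opening and the grip force at its end, in the units of the state.
- env.get_state(): the state, without advancing time (a new reading comes with each control period).
- env.read_camera(name): name is "scene" or "top" or "wrist"; returns a dict with "img" (384x512x3 uint8, red, green, blue), "depth" (384x512 float32, m along the optical axis (not along the pixel's ray), 0 where there is no reading), "mtx" (3x3 intrinsics, pixels), "R" (3x3) and "t" (3): a world point X has camera coordinates R X + t. Camera axes: x right, y down, z forward; pixel columns grow to the right and rows downward; lengths in m; the calibration is good to about 2 mm. A picture is of the moment at which its call begins.
- env.finish_job(): hands the job in; it is judged then, once.
The state is a dict: "clock": time; "joint_positions": joint angles; "joint_vel": joint speeds; "joint_efforts": joint torques, N m; "position": TCP position; "tcp_rot": TCP orientation; "wrist_force": force on the tool from outside, world axes, zero at the start; "ft_torque": the same for the moment, N m; "gripper_width": finger opening in m; "grip_force": force on a finger pad.
Only numpy, scipy, OpenCV 4.12 (cv2) and the standard library are available. Lean on these libraries where they do the work, as an engineer would, in place of code of your own. Each camera call takes 0.05 s, during which the arm holds its last target. There are 200 camera calls.

## Working session

There is one attempt and no reset: what is moved stays moved. The work goes in short steps, Python scripts to look and compute and a shell command to move; the robot and the scene stay as the last step left them, time stands still between calls to the robot, and variables do not carry over. Pictures are saved under pics/ and viewed, at most 14 in all, crops included, and the job is handed in when it is done.

```bash
mkdir -p pics
cat > h.py <<'E'
import numpy as np, cv2
from cell import env
def cam(n):
    c=env.read_camera(n); return c
def save(c,f): cv2.imwrite('pics/'+f,cv2.cvtColor(c['img'],cv2.COLOR_RGB2BGR))
def cloud(c):
    h,w=c['depth'].shape; u,v=np.meshgrid(np.arange(w),np.arange(h)); d=c['depth']
    p=np.stack([(u-c['mtx'][0,2])/c['mtx'][0,0]*d,(v-c['mtx'][1,2])/c['mtx'][1,1]*d,d],-1)
    return (p-c['t'])@c['R']
def ray(c,u,v,z):
    d=c['R'].T@np.linalg.inv(c['mtx'])@np.array([u,v,1.]); o=-c['R'].T@c['t']
    return o+d*(z-o[2])/d[2]
E
python3 - <<'E'
from h import *
a=cam('top');b=cam('scene');w=cam('wrist')
np.savez('v0.npz',**{k+n:v[n] for k,v in zip('abw',(a,b,w)) for n in v})
save(a,'top0.png');save(b,'scene0.png');save(w,'wrist0.png')
s=env.get_state();print(s['position'],s['tcp_rot'],s['gripper_width'],env.grip_point_offset)
for c in (a,b,w): print(-c['R'].T@c['t'],c['R'][2])
E
```

```text
[0.29395998 0.60722343 0.23056748] [ 3.06082813e+00 -7.01950783e-01 -1.77509539e-04] 0.08533755386940906 0.0187
[0.32278527 0.30735296 1.28835268] [ 0.08121031 -0.00250635 -0.99669384]
[-0.04205247 -0.27197157  0.92561149] [ 0.39329701  0.49168682 -0.77689223]
[0.3668674  0.57353351 0.37337935] [-0.28393603  0.13504235 -0.94928599]
```

View pics/top0.png

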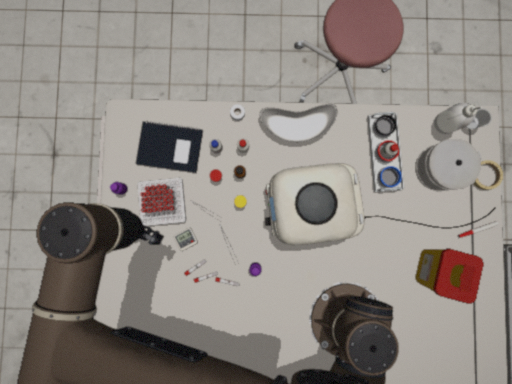

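View pics/scene0.png

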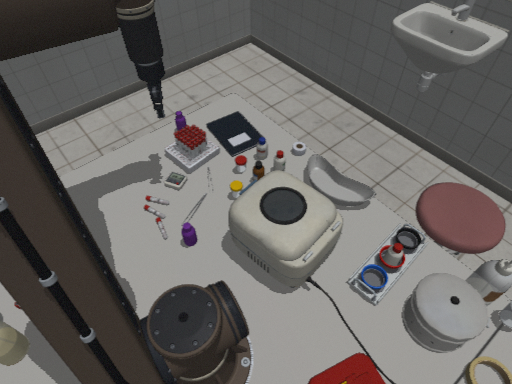

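Top view candidates, with their pixels:
- **Red caps:** (243,145) is a white bottle, so `red_fresh`. (216,176) is the low red-lidded cup. (390,150) is in the red collar, so `red_used`. The rack of red tubes is at (158,200).
- **Other fresh bottles:** blue cap (214,145) and black/amber (240,172).
- **To leave alone:** yellow cup (240,201), and purple look-alikes at (118,188) and (255,269).
- **Pockets and dish:** black (385,125), red (388,152) and blue (389,177) collars. The dish is at (298,125).

Next I measure these from both views and check them in a close crop.

```bash
cat > m.py <<'E'
from h import *
z=np.load('v0.npz'); C={k:{n:z[k+n] for n in('img','depth','mtx','R','t')} for k in 'ab'}
def px(c,X):
    p=c['R']@X+c['t']; q=c['mtx']@p; return q[:2]/q[2]
top=dict(red_used=(390,150),red_fresh=(243,145),blue=(214,145),amber=(240,172),cupY=(240,201),cupR=(216,176))
sc=dict(red_used=(397,247),red_fresh=(280,155),blue=(262,140),amber=(259,166),cupY=(237,186),cupR=(241,161))
P={k:cloud(C[k]) for k in 'ab'}
def blob(c,k,uv,r=14):
    hsv=cv2.cvtColor(c['img'],cv2.COLOR_RGB2HSV).astype(int); u,v=uv
    H,S,V=[hsv[...,i] for i in range(3)]
    if 'red' in k or k=='cupR': m=((H<8)|(H>172))&(S>130)&(V>60)
    elif k=='blue': m=(H>100)&(H<130)&(S>90)
    elif k=='cupY': m=(H>18)&(H<35)&(S>130)
    else: m=(V<70)
    w=np.zeros_like(m); w[v-r//2:v+r//2+1,u-r//2:u+r//2+1]=1
    m=(m&w).astype(np.uint8); n,l,s,ce=cv2.connectedComponentsWithStats(m)
    if n<2: return None
    i=min(range(1,n),key=lambda i:np.hypot(*(ce[i]-uv))-s[i,4]*.1); return ce[i],s[i,4],l==i
for k in top:
    R=[]
    for c,d,p in((C['a'],top,'a'),(C['b'],sc,'b')):
        b=blob(c,k,d[k]); 
        if b is None: R.append(None);continue
        q=P[p][b[2]]; zt=np.percentile(q[:,2],90); q2=q[q[:,2]>zt-.006]
        R.append((b[0],b[1],zt,q2.mean(0)))
    # triangulate blob centroids
    A=[];B=[]
    for c,r in zip((C['a'],C['b']),R):
        o=-c['R'].T@c['t']; d=c['R'].T@np.linalg.inv(c['mtx'])@np.r_[r[0],1]; d/=np.linalg.norm(d)
        M=np.eye(3)-np.outer(d,d);A.append(M);B.append(M@o)
    X=np.linalg.solve(sum(A),sum(B))
    print(k,*[(r[0].round(1),r[1],r[2].round(3),r[3].round(3)) for r in R],'tri',X.round(3))
# rack / dish from clouds
p=P['a']
for n,(u0,u1,v0,v1) in dict(dish=(255,342,98,150),rack=(365,408,108,197)).items():
    q=p[v0:v1,u0:u1].reshape(-1,3); im=C['a']['img'][v0:v1,u0:u1].reshape(-1,3)
    h=q[(q[:,2]>.03)&(q[:,2]<.055)]
    print(n,h.min(0).round(3),h.max(0).round(3),np.percentile(q[:,2],[2,10,50,90,99]).round(3))
hsv=cv2.cvtColor(C['a']['img'],cv2.COLOR_RGB2HSV).astype(int);H,S,V=[hsv[...,i] for i in range(3)]
w=np.zeros(H.shape,bool);w[108:197,368:404]=1
for n,m in dict(blue=(H>100)&(H<130)&(S>120),red=((H<8)|(H>172))&(S>130),black=V<55).items():
    m=m&w&(p[...,2]>.03)&(p[...,2]<.056); v,u=np.nonzero(m)
    (cx,cy),r=cv2.minEnclosingCircle(np.c_[u,v].astype(np.float32))
    print(n,m.sum(),cx,cy,r,ray(C['a'],cx,cy,.046).round(4),p[m].mean(0).round(4),(p[m][:,:2].min(0)+p[m][:,:2].max(0)).round(4)/2)
E
python3 m.py
python3 - <<'E'
import cv2,numpy as np
a=cv2.imread('pics/top0.png');b=cv2.imread('pics/scene0.png')
r=lambda i,x0,x1,y0,y1:cv2.resize(i[y0:y1,x0:x1],(400,300),interpolation=cv2.INTER_CUBIC)
cv2.imwrite('pics/crop0.png',np.vstack([np.hstack([r(a,180,280,135,210),r(a,330,430,110,185)+0]),np.hstack([r(b,220,300,130,190),r(b,340,440,220,295)])]))
E
```

```text
red_used (array([394.1, 147.1]), np.int32(41), np.float64(0.101), array([ 0.552, -0.125,  0.098])) (array([397.8, 247.2]), np.int32(75), np.float64(0.101), array([ 0.55 , -0.129,  0.1  ])) tri [ 0.554 -0.128  0.089]
red_fresh (array([242.3, 142.9]), np.int32(33), np.float64(0.084), array([0.558, 0.349, 0.082])) (array([279.5, 154. ]), np.int32(38), np.float64(0.084), array([0.558, 0.344, 0.082])) tri [0.561 0.348 0.072]
blue (array([214.4, 143.3]), np.int32(34), np.float64(0.086), array([0.546, 0.432, 0.124])) (array([261.3, 140.3]), np.int32(46), np.float64(0.084), array([0.556, 0.433, 0.082])) tri [0.557 0.437 0.074]
amber (array([239.1, 171.8]), np.int32(68), np.float64(0.083), array([0.473, 0.357, 0.081])) (array([257.6, 167.1]), np.int32(74), np.float64(0.084), array([0.455, 0.33 , 0.113])) tri [0.471 0.356 0.063]
cupY (array([240. , 201.2]), np.int32(110), np.float64(0.052), array([0.375, 0.352, 0.062])) (array([235.9, 185.6]), np.int32(105), np.float64(0.052), array([0.376, 0.348, 0.05 ])) tri [0.377 0.352 0.044]
cupR (array([215.3, 175.2]), np.int32(103), np.float64(0.052), array([0.457, 0.434, 0.05 ])) (array([240.4, 160. ]), np.int32(80), np.float64(0.053), array([0.457, 0.428, 0.051])) tri [0.46  0.434 0.043]
dish [0.575 0.045 0.03 ] [0.703 0.295 0.046] [-0.766 -0.006 -0.     0.025  0.042]
rack [ 0.424 -0.166  0.03 ] [ 0.679 -0.072  0.054] [-0.005 -0.003  0.011  0.044  0.097]
blue 90 390.3500061035156 176.5 10.647747039794922 [ 0.4653 -0.1293  0.046 ] [ 0.4663 -0.1335  0.0416] [ 0.46585 -0.1289 ]
red 72 388.0 150.5 10.594910621643066 [ 0.5498 -0.1223  0.046 ] [ 0.544  -0.1171  0.0419] [ 0.5503 -0.1233]
black 70 385.4565124511719 124.52173614501953 10.560592651367188 [ 0.6352 -0.1147  0.046 ] [ 0.6435 -0.1254  0.0397] [ 0.6359 -0.1159]
```

View pics/crop0.png

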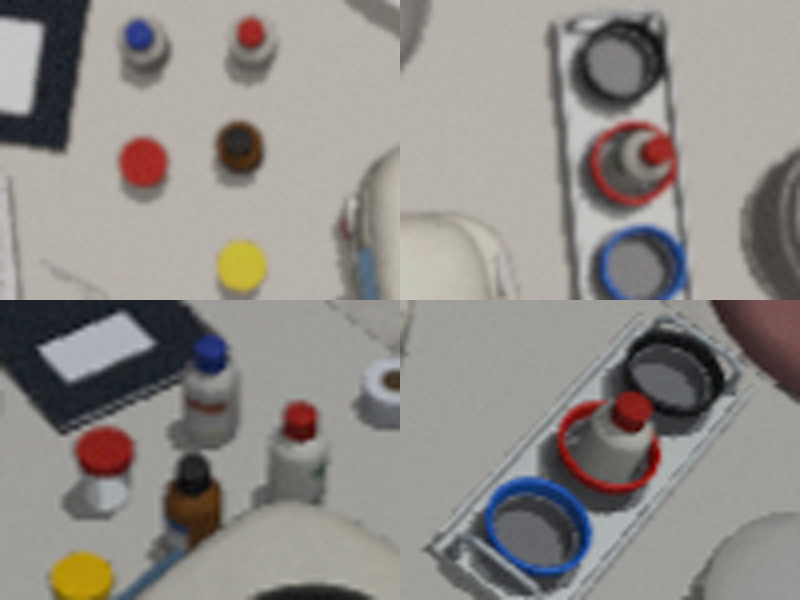

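The crop confirms the choices. The two white bottles with red caps are fresh at (243,145) and used in the red collar; the wide red lid at (216,176) is the cup. I'll set the fingers along y and travel over the used bottle.

```bash
python3 -m crank '[0,0,0.15,1.6,-4,3,7, 0,0,0.3,3.2,-9,7,7, 0,0,0.45,4.8,-14,8,7, 0,0,0.45,6.4,-19,8,7, 0,0,0.45,8,-24,8,7]' && python3 -m crank '[0,0,0,1.8,-5,0,7, 0,0,0,3.6,-10,0,7, 0,0,0,5.4,-15,0,7, 0,0,0,7.2,-20,0,7, 0,0,0,9,-25,0,7]' && python3 -m crank '[0,0,0,1,-5,0,7, 0,0,0,2,-10,0,7, 0,0,0,3,-15,0,7, 0,0,0,4,-20,0,7, 0,0,0,4,-20,0,7]'
python3 - <<'E'
from h import *
w=cam('wrist');save(w,'w1.png');print(env.get_state()['position'],env.get_state()['tcp_rot'],env.get_state()['joint_positions'])
np.savez('v1.npz',**w)
E
```

```text
clock: 0.78
position: [0.3743, 0.3658, 0.3114]
tcp_rot: [-3.141, 0.001, -0.0]
wrist_force: [0.0, -0.5, 0.4]
gripper_width: 0.0704
grip_force: 0.0
clock: 1.4
position: [0.4642, 0.1158, 0.3114]
tcp_rot: [-3.141, 0.001, -0.0]
wrist_force: [1.0, 1.0, 0.1]
gripper_width: 0.0701
grip_force: 0.0
clock: 2.02
position: [0.504, -0.0853, 0.3107]
tcp_rot: [3.141, -0.008, -0.002]
wrist_force: [0.1, 1.2, -0.5]
gripper_width: 0.0704
grip_force: 0.0
[ 0.50385472 -0.08391616  0.31078443] [ 3.14150141e+00 -6.52015179e-03 -1.65566027e-03] [ 2.19777001e-01  4.14451407e-02 -2.10946437e-01 -1.54810815e-04
 -1.31945147e+00  1.34690693e+00]
```

View pics/w1.png

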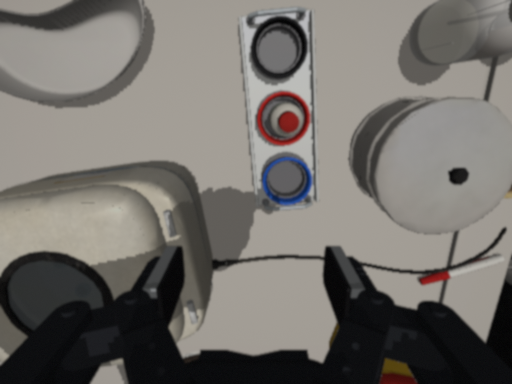

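The wrist view shows black (279,48), red (283,118) and blue (286,180) collars, the used cap at (288,121), and the dish at top left. I'll measure from this view and triangulate with the top view.

Run:
```python
from h import *
w=dict(np.load('v1.npz'));z=np.load('v0.npz');a={n:z['a'+n] for n in('img','depth','mtx','R','t')}
P=cloud(w);hsv=cv2.cvtColor(w['img'],cv2.COLOR_RGB2HSV).astype(int);H,S,V=[hsv[...,i] for i in range(3)]
def tri(u,v):
    A=0;B=0
    for c,p in((w,u),(a,v)):
        o=-c['R'].T@c['t'];d=c['R'].T@np.linalg.inv(c['mtx'])@np.r_[p,1];d/=np.linalg.norm(d);M=np.eye(3)-np.outer(d,d);A=A+M;B=B+M@o
    return np.linalg.solve(A,B)
red=((H<8)|(H>172))&(S>120)
T=dict(blue=(390.35,176.5),red=(388,150.5),black=(385.5,124.5))
for n,m,(u,v) in(('blue',(H>100)&(H<130)&(S>110),(286,180)),('red',red,(283,118)),('black',V<45,(279,48))):
    g=np.zeros(H.shape,bool);g[v-38:v+38,u-34:u+34]=1;m=m&g&(P[...,2]>.03)&(P[...,2]<.058)
    y,x=np.nonzero(m);hull=cv2.convexHull(np.c_[x,y].astype(np.float32));e=cv2.fitEllipse(hull)
    print(n,m.sum(),np.round(e[0],1),np.round(e[1],1),ray(w,*e[0],.046).round(4),'tri',tri(e[0],T[n]).round(4),'ztop',np.percentile(P[m][:,2],90).round(4))
g=np.zeros(H.shape,bool);g[100:140,268:308]=1;m=red&g&(P[...,2]>.085)
y,x=np.nonzero(m);e=cv2.fitEllipse(cv2.convexHull(np.c_[x,y].astype(np.float32)))
top=m&(P[...,2]>.096);print('cap',e[0],e[1],ray(w,*e[0],.096).round(4),P[top].mean(0).round(4),np.median(P[top][:,2]).round(4))
d=P[:110,:160].reshape(-1,3)
f=d[(d[:,2]>.003)&(d[:,2]<.014)];r=d[d[:,2]>.034]
print('floor',f.min(0).round(3),f.max(0).round(3),'rim',r.min(0).round(3),r.max(0).round(3))
for yy in np.arange(.06,.28,.02):
    s=f[abs(f[:,1]-yy)<.003];t=r[abs(r[:,1]-yy)<.003]
    if len(s): print(round(yy,2),s[:,0].min().round(3),s[:,0].max().round(3),np.median(s[:,2]).round(4),t[:,0].min().round(3) if len(t) else '',t[:,0].max().round(3) if len(t) else '')
```

```text
blue 623 [286.7 180.3] [47.3 48.7] [ 0.4674 -0.1304  0.046 ] tri [ 0.4659 -0.131   0.0409] ztop 0.0469
red 668 [282.9 117.9] [51.5 53.2] [ 0.5517 -0.1231  0.046 ] tri [ 0.551  -0.1238  0.0408] ztop 0.0469
black 710 [278.7  46.9] [53.4 60.3] [ 0.6356 -0.1159  0.046 ] tri [ 0.6361 -0.1161  0.0423] ztop 0.0467
cap (283.0389709472656, 126.8305435180664) (21.338136672973633, 36.49887466430664) [ 0.5458 -0.1187  0.096 ] [ 0.5522 -0.1239  0.1023] 0.099
floor [0.581 0.056 0.003] [0.69  0.259 0.014] rim [ 0.574 -0.084  0.034] [0.689 0.242 0.454]
0.06 0.66 0.68 0.0103 0.628 0.638
0.08 0.618 0.69 0.0058 0.608 0.613
0.1 0.604 0.688 0.006 0.592 0.597
0.12 0.595 0.683 0.0064 0.584 0.688
0.14 0.585 0.676 0.0075 0.578 0.683
0.16 0.583 0.669 0.0059 0.574 0.677
0.18 0.581 0.667 0.0052 0.574 0.675
0.2 0.583 0.669 0.0063 0.576 0.678
0.22 0.588 0.674 0.0059 0.581 0.677
0.24 0.597 0.675 0.0059 0.588 0.596
0.26 0.614 0.621 0.0052
```

```bash
python3 -m crank '[0,0,0,2.4,-2,-3,6, 0,0,0,4.8,-4.1,-6,6, 0,0,0,4.8,-4.1,-11,6, 0,0,0,4.8,-4.1,-16,6, 0,0,0,4.8,-4.1,-16,6]' && python3 -m crank '[0,0,0,0,0,-4,6, 0,0,0,0,0,-7,6, 0,0,0,0,0,-9,6, 0,0,0,0,0,-10.2,6, 0,0,0,0,0,-10.2,6]'
python3 - <<'E'
from h import *
w=cam('wrist');save(w,'w2.png');print(env.get_state()['position'],env.get_state()['tcp_rot'])
E
```

```text
clock: 2.7
position: [0.5494, -0.1225, 0.148]
tcp_rot: [3.141, -0.0, -0.012]
wrist_force: [-0.4, -1.3, 0.6]
gripper_width: 0.0602
grip_force: 0.0
clock: 3.32
position: [0.5528, -0.123, 0.0502]
tcp_rot: [3.141, 0.0, 0.001]
wrist_force: [-0.6, -0.1, 0.2]
gripper_width: 0.0601
grip_force: 0.0
[ 0.55306028 -0.12313051  0.05058359] [3.14146435e+00 8.71464656e-05 2.35384786e-03]
```

View pics/w2.png

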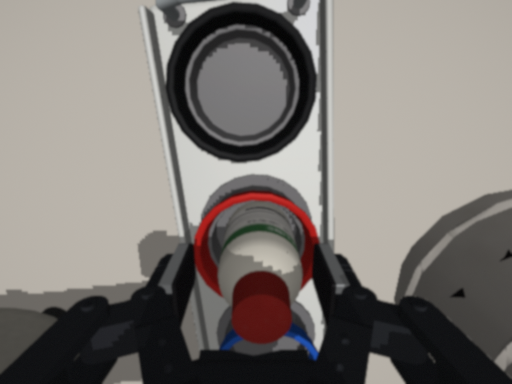

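The bottle is centred between the fingers (cap at (262,310)), above the collar. Closing and lifting.

```bash
python3 -m crank '[0,0,0,0,-0.1,-0.3,6, 0,0,0,0,-0.1,-0.3,3, 0,0,0,0,-0.1,-0.3,3, 0,0,0,0,-0.1,-0.3,3, 0,0,0,0,-0.1,-0.3,3]' && python3 -m crank '[0,0,0,0,0,0,3, 0,0,0,0,0,2,3, 0,0,0,0,0,5,3, 0,0,0,0,0,9,3, 0,0,0,0,0,14,3]' && python3 -m crank '[0,0,0,0,0,4,3, 0,0,0,0,0,8,3, 0,0,0,0,0,11,3, 0,0,0,0,0,11,3]'
python3 - <<'E'
from h import *
w=cam('wrist');save(w,'w3.png');print(env.get_state()['position'],env.get_state()['tcp_rot'])
E
```

```text
clock: 4.0
position: [0.5527, -0.1245, 0.0472]
tcp_rot: [3.141, -0.001, 0.002]
wrist_force: [-0.9, 0.8, 6.6]
gripper_width: 0.0376
grip_force: 60.7
clock: 4.62
position: [0.5512, -0.1245, 0.1868]
tcp_rot: [-3.142, 0.002, 0.003]
wrist_force: [1.1, 0.4, -1.0]
gripper_width: 0.0378
grip_force: 60.2
clock: 5.12
position: [0.553, -0.1246, 0.299]
tcp_rot: [-3.141, 0.001, -0.007]
wrist_force: [0.4, 0.7, -0.8]
gripper_width: 0.0383
grip_force: 60.2
[ 0.55222337 -0.12434877  0.29703354] [-3.14100223e+00  1.52287203e-03 -2.84684835e-03]
```

View pics/w3.png

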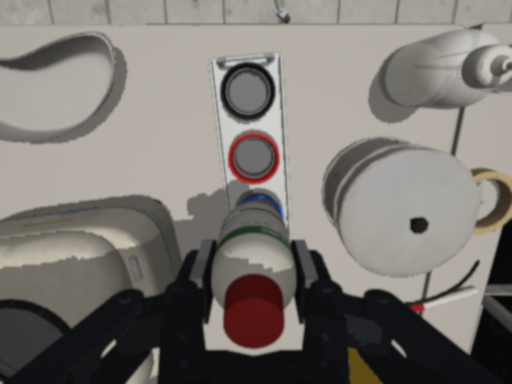

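The bottle is in the grip and the red pocket at (253,157) is empty. Next, over to the dish at (0.625, 0.175).

```bash
python3 -m crank '[0,0,0,1.5,6,0,3, 0,0,0,3,12,0,3, 0,0,0,4.5,18,0,3, 0,0,0,6,24,0,3, 0,0,0,7.3,29.9,0,3]' && python3 -m crank '[0,0,0,0,0,-4,3, 0,0,0,0,0,-8,3, 0,0,0,0,0,-13,3, 0,0,0,0,0,-17,3, 0,0,0,0,0,-17,3]'
python3 - <<'E'
from h import *
w=cam('scene');print(env.get_state()['position'],env.get_state()['tcp_rot'])
i=cv2.resize(w['img'][110:260,250:450],(800,600));w['img']=i;save(w,'s4.png')
E
```

```text
clock: 5.8
position: [0.6247, 0.1764, 0.2946]
tcp_rot: [3.141, -0.001, -0.004]
wrist_force: [0.4, -0.1, -0.5]
gripper_width: 0.0378
grip_force: 60.4
clock: 6.42
position: [0.6221, 0.173, 0.1216]
tcp_rot: [3.137, -0.002, -0.013]
wrist_force: [0.3, -0.3, -0.0]
gripper_width: 0.0378
grip_force: 60.4
[0.62405237 0.17379164 0.1245882 ] [ 3.13910401e+00 -1.26492201e-03 -5.80574675e-03]
```

View pics/s4.png

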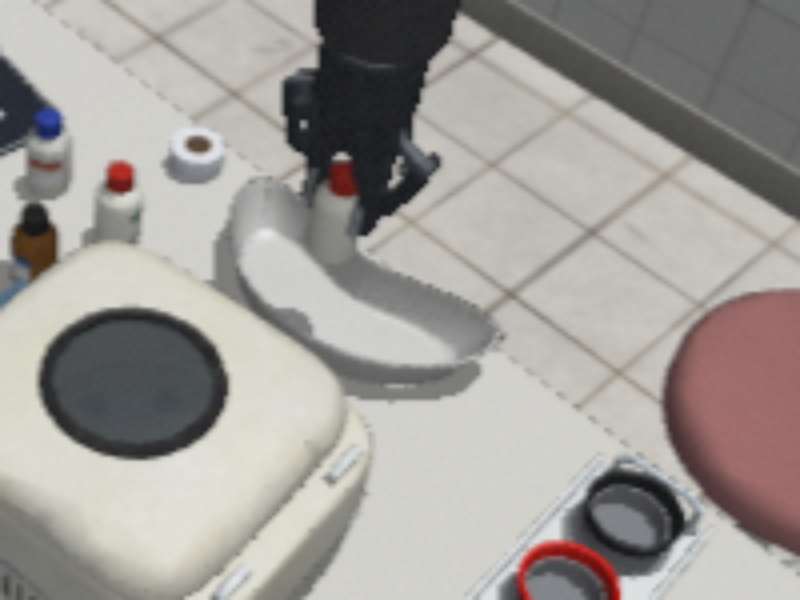

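The bottle is upright over the dish hollow (about (335,225) in the crop). Lowering.

```bash
python3 -m crank '[0,0,0,0,0,-3.5,3, 0,0,0,0,0,-6,3, 0,0,0,0,0,-7.6,3, 0,0,0,0,0,-8.2,3, 0,0,0,0,0,-8.3,3]' && python3 -m crank '[0,0,0,0,0,-0.1,3, 0,0,0,0,0,-0.2,3, 0,0,0,0,0,-0.2,3]'
```

```text
clock: 7.1
position: [0.6257, 0.1748, 0.0441]
tcp_rot: [-3.141, 0.001, -0.002]
wrist_force: [0.3, -0.3, -0.5]
gripper_width: 0.0379
grip_force: 60.4
clock: 7.48
position: [0.6252, 0.1746, 0.0416]
tcp_rot: [-3.141, 0.001, -0.001]
wrist_force: [-0.2, -0.2, -0.3]
gripper_width: 0.0375
grip_force: 60.4
```

```bash
python3 -m crank '[0,0,0,0,0,-0.1,3, 0,0,0,0,0,-0.2,3, 0,0,0,0,0,-0.2,3]' && python3 -m crank '[0,0,0,0,0,-0.1,3, 0,0,0,0,0,-0.1,3]'
```

```text
clock: 7.85
position: [0.625, 0.1745, 0.0392]
tcp_rot: [3.141, -0.001, -0.0]
wrist_force: [-0.2, 0.6, -1.0]
gripper_width: 0.0378
grip_force: 60.4
clock: 8.1
position: [0.625, 0.1745, 0.0382]
tcp_rot: [3.141, -0.001, -0.0]
wrist_force: [0.2, -0.9, 0.3]
gripper_width: 0.0378
grip_force: 60.4
```

```bash
python3 -m crank '[0,0,0,0,0,-0.1,3, 0,0,0,0,0,-0.1,3]' && python3 -m crank '[0,0,0,0,0,0,4.3, 0,0,0,0,0,0,4.8, 0,0,0,0,0,0,6, 0,0,0,0,0,0,6, 0,0,0,0,0,2,6]' && python3 -m crank '[0,0,0,0,0,4,6, 0,0,0,0,0,9,6, 0,0,0,0,0,14,6, 0,0,0,0,0,19,6, 0,0,0,0,0,23,6]'
python3 - <<'E'
from h import *
w=cam('wrist');save(w,'w5.png');print(env.get_state()['position'])
P=cloud(w);m=(P[...,2]>.07)&(P[...,2]<.11)&(abs(P[...,0]-.625)<.05)&(abs(P[...,1]-.175)<.05)
print(m.sum(),P[m].mean(0),P[m].max(0))
E
```

```text
clock: 8.35
position: [0.6253, 0.1746, 0.0375]
tcp_rot: [-3.142, 0.001, -0.001]
wrist_force: [-0.5, -0.4, 1.6]
gripper_width: 0.038
grip_force: 60.6
clock: 8.98
position: [0.6239, 0.1739, 0.0559]
tcp_rot: [3.14, -0.002, -0.005]
wrist_force: [0.3, 0.0, 1.1]
gripper_width: 0.0602
grip_force: 0.0
clock: 9.6
position: [0.6252, 0.1745, 0.2899]
tcp_rot: [-3.141, 0.001, -0.003]
wrist_force: [-0.2, 0.2, -0.8]
gripper_width: 0.0601
grip_force: 0.0
[0.62719372 0.17479046 0.29579774]
376 [0.62893021 0.17568943 0.0869071 ] [0.63904066 0.18831907 0.09135517]
```

View pics/w5.png

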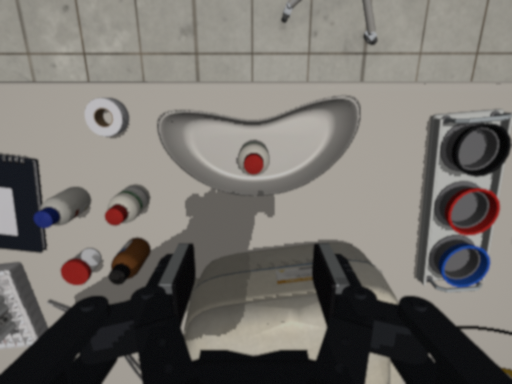

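The used bottle stands upright in the dish at (253,160). Moving above the fresh red bottle and re-measuring all three from there.

```bash
python3 -m crank '[0,0,0,-1.7,5,0,6, 0,0,0,-3.4,10,0,6, 0,0,0,-5,14,0,6, 0,0,0,-6.7,17.2,0,6, 0,0,0,-6.7,17.2,0,6]'
cat > f.py <<'E'
from h import *
w=cam('wrist');s=env.get_state();print(s['position'])
P=cloud(w);hsv=cv2.cvtColor(w['img'],cv2.COLOR_RGB2HSV);np.savez('v2.npz',**w)
for n,x,y,z0,z1 in(('red',.559,.347,.072,.095),('blue',.557,.435,.072,.095),('amber',.472,.356,.072,.095),('cupR',.458,.432,.04,.06)):
    m=(P[...,2]>z0)&(P[...,2]<z1)&(np.hypot(P[...,0]-x,P[...,1]-y)<.03)
    if m.sum()<20: print(n,m.sum());continue
    zt=np.percentile(P[m][:,2],95);t=m&(P[...,2]>zt-.006)
    (cx,cy),r=cv2.minEnclosingCircle(P[t][:,:2].astype(np.float32))
    px=np.argwhere(t).mean(0)
    print(n,t.sum(),'circle',round(cx,4),round(cy,4),round(r,4),'ztop',zt.round(4),'ray',ray(w,px[1],px[0],zt-.002).round(4),'cap',px.round())
E
python3 f.py
```

```text
clock: 10.28
position: [0.5568, 0.3486, 0.2868]
tcp_rot: [3.141, 0.003, -0.001]
wrist_force: [-0.2, -0.8, 0.6]
gripper_width: 0.0601
grip_force: 0.0
[0.55740543 0.34750402 0.28689299]
red 313 circle 0.5595 0.3492 0.0118 ztop 0.0843 ray [0.56   0.3494 0.0823] cap [162. 254.]
blue 316 circle 0.5565 0.4377 0.0117 ztop 0.084 ray [0.5568 0.4374 0.082 ] cap [165. 178.]
amber 267 circle 0.4734 0.3572 0.012 ztop 0.084 ray [0.4742 0.3576 0.082 ] cap [230. 247.]
cupR 657 circle 0.4592 0.4344 0.0205 ztop 0.0513 ray [0.4596 0.4341 0.0493] cap [229. 191.]
```

```bash
python3 -m crank '[0,0,0,0.1,0.1,-5,6, 0,0,0,0.1,0.1,-10,6, 0,0,0,0.1,0.1,-14,6, 0,0,0,0.1,0.1,-17,6, 0,0,0,0.1,0.1,-17,6]' && python3 -m crank '[0,0,0,0,0,-3,6, 0,0,0,0,0,-6,6, 0,0,0,0,0,-7.5,6, 0,0,0,0,0,-8.5,6, 0,0,0,0,0,-8.5,6]'
python3 - <<'E'
from h import *
w=cam('wrist');save(w,'w6.png');print(env.get_state()['position'])
E
```

```text
clock: 10.95
position: [0.5583, 0.3454, 0.1147]
tcp_rot: [3.138, -0.003, -0.006]
wrist_force: [-0.4, 0.6, 0.6]
gripper_width: 0.06
grip_force: 0.0
clock: 11.58
position: [0.5594, 0.3476, 0.0326]
tcp_rot: [-3.142, 0.001, -0.0]
wrist_force: [1.1, -0.2, 0.2]
gripper_width: 0.0601
grip_force: 0.0
[0.55956781 0.34782807 0.03309553]
```

View pics/w6.png

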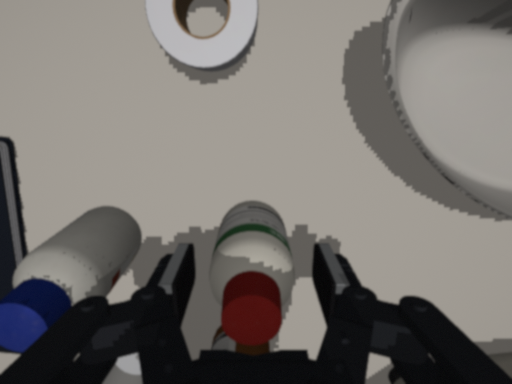

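The bottle is centred between the fingers at (252,270), with the blue bottle clear at the left. Closing, lifting and carrying it to above the red pocket.

```bash
python3 -m crank '[0,0,0,0,0.1,-0.1,6, 0,0,0,0,0.1,-0.1,3, 0,0,0,0,0.1,-0.1,3, 0,0,0,0,0.1,-0.1,3, 0,0,0,0,0.1,-0.1,3]' && python3 -m crank '[0,0,0,0,0,2,3, 0,0,0,0,0,6,3, 0,0,0,0,0,12,3, 0,0,0,0,0,18,3, 0,0,0,0,0,24,3]' && python3 -m crank '[0,0,0,0,-4,3,3, 0,0,0,0,-9,3,3, 0,0,0,0,-14,3,3, 0,0,0,0,-19,3,3, 0,0,0,0,-24,3,3]' && python3 -m crank '[0,0,0,0,-5,0,3, 0,0,0,0,-10,0,3, 0,0,0,-0.4,-15,0,3, 0,0,0,-0.8,-20,0,3, 0,0,0,-0.8,-23.2,0,3]' && python3 -m crank '[0,0,0,0,0,-5,3, 0,0,0,0,0,-10,3, 0,0,0,0,0,-14,3, 0,0,0,0,0,-17,3, 0,0,0,0,0,-17,3]' && python3 -m crank '[0,0,0,0,0,0,3, 0,0,0,0,0,0,3]'
```

```text
clock: 12.25
position: [0.5596, 0.3489, 0.0323]
tcp_rot: [-3.141, 0.001, -0.002]
wrist_force: [-1.3, -1.1, 5.0]
gripper_width: 0.037
grip_force: 60.7
clock: 12.88
position: [0.5586, 0.3482, 0.2731]
tcp_rot: [3.142, -0.001, -0.001]
wrist_force: [1.2, 1.0, -0.3]
gripper_width: 0.0372
grip_force: 60.2
clock: 13.5
position: [0.5585, 0.107, 0.3011]
tcp_rot: [-3.141, 0.001, 0.0]
wrist_force: [0.1, -0.3, -1.4]
gripper_width: 0.0371
grip_force: 60.3
clock: 14.12
position: [0.5503, -0.1254, 0.3012]
tcp_rot: [-3.141, 0.003, 0.0]
wrist_force: [-0.1, 0.5, -0.5]
gripper_width: 0.0371
grip_force: 60.3
clock: 14.75
position: [0.5492, -0.1235, 0.129]
tcp_rot: [3.141, -0.002, -0.008]
wrist_force: [0.2, -0.1, 0.3]
gripper_width: 0.0376
grip_force: 60.3
clock: 15.0
position: [0.5521, -0.1234, 0.133]
tcp_rot: [-3.141, 0.001, -0.004]
wrist_force: [-0.3, -0.4, -1.6]
gripper_width: 0.0373
grip_force: 60.3
```

```bash
python3 -m crank '[0,0,0,0,0,-3,3, 0,0,0,0,0,-5.5,3, 0,0,0,0,0,-7.2,3, 0,0,0,0,0,-8,3, 0,0,0,0,0,-8.1,3]' && python3 -m crank '[0,0,0,0,0,-0.1,3, 0,0,0,0,0,-0.1,3]'&& python3 -m crank '[0,0,0,0,0,-0.1,3, 0,0,0,0,0,-0.1,3]'
```

```text
clock: 15.62
position: [0.5514, -0.1234, 0.0507]
tcp_rot: [3.142, -0.001, 0.001]
wrist_force: [-1.0, 0.4, -0.5]
gripper_width: 0.0376
grip_force: 60.3
clock: 15.88
position: [0.5515, -0.1234, 0.05]
tcp_rot: [-3.142, 0.001, -0.002]
wrist_force: [0.5, -0.7, -0.3]
gripper_width: 0.0372
grip_force: 60.3
clock: 16.12
position: [0.5511, -0.1234, 0.0484]
tcp_rot: [-3.142, 0.001, -0.0]
wrist_force: [-0.3, -0.4, -0.2]
gripper_width: 0.0374
grip_force: 60.3
```

```bash
python3 -m crank '[0,0,0,0,0,-0.1,3, 0,0,0,0,0,-0.1,3]' && python3 -m crank '[0,0,0,0,0,0,4.3, 0,0,0,0,0,0,4.8, 0,0,0,0,0,0,6, 0,0,0,0,0,0,6, 0,0,0,0,0,2,6]' && python3 -m crank '[0,0,0,0,0,4,6, 0,0,0,0,0,9,6, 0,0,0,0,0,14,6, 0,0,0,0,0,19,6, 0,0,0,0,0,23,6]'
cat > g.py <<'E'
import sys
from h import *
x,y=map(float,sys.argv[1:3]);w=cam('wrist');P=cloud(w);print(env.get_state()['position'])
m=(P[...,2]>.088)&(P[...,2]<.12)&(np.hypot(P[...,0]-x,P[...,1]-y)<.03)
zt=np.percentile(P[m][:,2],95);t=m&(P[...,2]>zt-.005);c,r=cv2.minEnclosingCircle(P[t][:,:2].astype(np.float32))
print('cap',np.round(c,4),round(r,4),'ztop',zt)
if len(sys.argv)>3: save(w,sys.argv[3])
E
python3 g.py .5512 -.1233
```

```text
clock: 16.38
position: [0.5513, -0.1235, 0.0482]
tcp_rot: [3.141, -0.001, 0.001]
wrist_force: [-3.2, 1.9, 7.1]
gripper_width: 0.0376
grip_force: 61.2
clock: 17.0
position: [0.5499, -0.1235, 0.0661]
tcp_rot: [3.141, -0.002, -0.005]
wrist_force: [0.6, 0.2, 0.6]
gripper_width: 0.0601
grip_force: 0.0
clock: 17.62
position: [0.5511, -0.1235, 0.2997]
tcp_rot: [-3.142, 0.001, -0.003]
wrist_force: [-0.6, 1.0, -0.3]
gripper_width: 0.0599
grip_force: 0.0
[ 0.55314435 -0.12417024  0.30526009]
cap [ 0.5516 -0.1228] 0.0117 ztop 0.10004997197949984
```

Red is seated (cap on axis, top at 0.100). Next is blue at (0.557, 0.4375).

```bash
python3 -m crank '[0,0,0,0,5.5,0,6, 0,0,0,0,11,0,6, 0,0,0,0,17,0,6, 0,0,0,0,23,0,6, 0,0,0,0,28,0,6]' && python3 -m crank '[0,0,0,0,5.5,0,6, 0,0,0,0,11,0,6, 0,0,0,0.3,17,0,6, 0,0,0,0.5,23,0,6, 0,0,0,0.5,28,0,6]' && python3 -m crank '[0,0,0,0,0.1,-5,6, 0,0,0,0,0.1,-10,6, 0,0,0,0,0.1,-15,6, 0,0,0,0,0.1,-17,6, 0,0,0,0,0.1,-17,6]' && python3 -m crank '[0,0,0,0,0,0,6, 0,0,0,0,0,0,6]'; python3 -c "
from h import *
c=cam('wrist');P=cloud(c);m=(P[...,2]>.079)&(P[...,2]<.09)&(np.hypot(P[...,0]-.5567,P[...,1]-.4375)<.02);print(m.sum(),cv2.minEnclosingCircle(P[m][:,:2].astype(np.float32)),env.get_state()['position'])"
```

```text
clock: 18.3
position: [0.5507, 0.1587, 0.2971]
tcp_rot: [-3.141, 0.0, -0.0]
wrist_force: [1.0, 0.0, -0.3]
gripper_width: 0.0599
grip_force: 0.0
clock: 18.92
position: [0.5558, 0.4388, 0.2965]
tcp_rot: [3.141, -0.0, -0.001]
wrist_force: [0.6, -0.1, -0.7]
gripper_width: 0.06
grip_force: 0.0
clock: 19.55
position: [0.5552, 0.4365, 0.1247]
tcp_rot: [3.138, -0.001, -0.004]
wrist_force: [0.3, 0.3, 0.9]
gripper_width: 0.06
grip_force: 0.0
clock: 19.8
position: [0.5567, 0.4382, 0.129]
tcp_rot: [-3.14, 0.001, -0.003]
wrist_force: [0.2, -0.4, 0.4]
gripper_width: 0.0601
grip_force: 0.0
881 ((0.5561197996139526, 0.43819060921669006), 0.01177580002695322) [0.55656498 0.43811955 0.12887146]
```

```bash
python3 -m crank '[0,0,0,0,0,-4,6, 0,0,0,0,0,-7,6, 0,0,0,0,0,-9,6, 0,0,0,0,0,-9.6,6, 0,0,0,0,0,-9.6,6]' && python3 -m crank '[0,0,0,0,0,0,3, 0,0,0,0,0,0,3, 0,0,0,0,0,0,3, 0,0,0,0,0,0,3, 0,0,0,0,0,1,3]' && python3 -m crank '[0,0,0,0,0,2,3, 0,0,0,0,0,7,3, 0,0,0,0,0,13,3, 0,0,0,0,0,19,3, 0,0,0,0,0,25,3]' && python3 -m crank '[0,0,0,0,-5,1,3, 0,0,0,0,-11,1,3, 0,0,0,0,-17,1,3, 0,0,0,0,-23,1,3, 0,0,0,0,-28,1,3]' && python3 -m crank '[0,0,0,0,-5.5,0,3, 0,0,0,-1,-11,0,3, 0,0,0,-3,-16.5,0,3, 0,0,0,-5,-22,0,3, 0,0,0,-7,-26,0,3]' && python3 -m crank '[0,0,0,-2,-2.8,0,3, 0,0,0,-2,-2.8,-4,3, 0,0,0,-2,-2.8,-9,3, 0,0,0,-2,-2.8,-14,3, 0,0,0,-2,-2.8,-17,3]' && python3 -m crank '[0,0,0,0,0,0,3, 0,0,0,0,0,0,3, 0,0,0,0,0,0,3]'
```

```text
clock: 20.48
position: [0.5564, 0.4378, 0.0318]
tcp_rot: [-3.141, 0.001, -0.001]
wrist_force: [0.1, -0.6, 0.6]
gripper_width: 0.06
grip_force: 0.0
clock: 21.1
position: [0.5557, 0.4372, 0.0412]
tcp_rot: [3.141, -0.002, -0.001]
wrist_force: [0.7, -0.6, -0.2]
gripper_width: 0.0375
grip_force: 60.3
clock: 21.72
position: [0.5558, 0.4371, 0.2951]
tcp_rot: [-3.14, 0.001, -0.001]
wrist_force: [-0.5, 1.0, -1.0]
gripper_width: 0.0378
grip_force: 60.3
clock: 22.35
position: [0.5555, 0.1552, 0.3031]
tcp_rot: [-3.141, 0.002, -0.002]
wrist_force: [-0.2, 0.3, -0.8]
gripper_width: 0.0372
grip_force: 60.3
clock: 22.98
position: [0.4848, -0.1045, 0.3028]
tcp_rot: [-3.141, 0.002, -0.003]
wrist_force: [-0.3, -0.6, 0.1]
gripper_width: 0.0376
grip_force: 60.3
clock: 23.6
position: [0.4651, -0.1306, 0.1304]
tcp_rot: [-3.141, 0.002, 0.001]
wrist_force: [0.1, 0.3, -0.3]
gripper_width: 0.0375
grip_force: 60.3
clock: 23.98
position: [0.4673, -0.1304, 0.1332]
tcp_rot: [-3.141, 0.001, -0.005]
wrist_force: [-0.6, 1.3, -1.0]
gripper_width: 0.0374
grip_force: 60.3
```

```bash
python3 -m crank '[0,0,0,0,0,-3,3, 0,0,0,0,0,-5.5,3, 0,0,0,0,0,-7.4,3, 0,0,0,0,0,-8.2,3, 0,0,0,0,0,-8.3,3]' && python3 -m crank '[0,0,0,0,0,-0.1,3, 0,0,0,0,0,-0.1,3, 0,0,0,0,0,-0.1,3]'
```

```text
clock: 24.6
position: [0.4668, -0.1304, 0.049]
tcp_rot: [3.142, -0.001, 0.002]
wrist_force: [-1.8, -0.3, 4.1]
gripper_width: 0.0375
grip_force: 60.9
clock: 24.98
position: [0.467, -0.1305, 0.049]
tcp_rot: [3.142, -0.001, 0.003]
wrist_force: [-3.2, 0.9, 8.5]
gripper_width: 0.0372
grip_force: 61.3
```

```bash
python3 -m crank '[0,0,0,0,0,0,4.3, 0,0,0,0,0,0,4.8, 0,0,0,0,0,0,6, 0,0,0,0,0,0,6, 0,0,0,0,0,2,6]' && python3 -m crank '[0,0,0,0,0,4,6, 0,0,0,0,0,9,6, 0,0,0,0,0,14,6, 0,0,0,0,0,19,6, 0,0,0,0,0,23.5,6]' && python3 g.py .4665 -.1305 && python3 -m crank '[0,0,0,2,5,0,6, 0,0,0,4,10,0,6, 0,0,0,5,16,0,6, 0,0,0,5,22,0,6, 0,0,0,5,28,0,6]' && python3 -m crank '[0,0,0,-1,5,0,6, 0,0,0,-2,10,0,6, 0,0,0,-3,15,0,6, 0,0,0,-4,20.7,0,6, 0,0,0,-4.3,20.7,-3,6]' && python3 -m crank '[0,0,0,0,0,-5,6, 0,0,0,0,0,-10,6, 0,0,0,0,0,-14,6, 0,0,0,0,0,-14,6, 0,0,0,0,0,-14,6]'
python3 -c "
from h import *
c=cam('wrist');P=cloud(c);m=(P[...,2]>.079)&(P[...,2]<.09)&(np.hypot(P[...,0]-.474,P[...,1]-.3574)<.02);print(m.sum(),cv2.minEnclosingCircle(P[m][:,:2].astype(np.float32)),env.get_state()['position'])"
```

```text
clock: 25.6
position: [0.4649, -0.1305, 0.0663]
tcp_rot: [3.141, -0.002, -0.005]
wrist_force: [0.2, 0.0, 0.4]
gripper_width: 0.0599
grip_force: 0.0
clock: 26.22
position: [0.4659, -0.1305, 0.3043]
tcp_rot: [-3.141, 0.001, -0.002]
wrist_force: [1.3, -0.1, 0.1]
gripper_width: 0.0598
grip_force: 0.0
[ 0.46829366 -0.13122868  0.31044287]
cap [ 0.4664 -0.1296] 0.0116 ztop 0.1002030723821293
clock: 26.9
position: [0.5158, 0.1515, 0.302]
tcp_rot: [3.141, -0.001, -0.0]
wrist_force: [2.0, 0.3, -0.2]
gripper_width: 0.0604
grip_force: 0.0
clock: 27.52
position: [0.4731, 0.3607, 0.2727]
tcp_rot: [-3.139, -0.004, -0.003]
wrist_force: [-0.8, -0.7, -0.4]
gripper_width: 0.0599
grip_force: 0.0
clock: 28.15
position: [0.4739, 0.3572, 0.1337]
tcp_rot: [-3.141, 0.001, -0.002]
wrist_force: [0.8, 0.5, 0.2]
gripper_width: 0.0603
grip_force: 0.0
845 ((0.47307243943214417, 0.35767847299575806), 0.011830135248601437) [0.47402983 0.35752334 0.13430208]
```

Blue is seated too. Now the amber bottle.

```bash
python3 -m crank '[0,0,0,0,0,-4,6, 0,0,0,0,0,-7,6, 0,0,0,0,0,-9.2,6, 0,0,0,0,0,-10.2,6, 0,0,0,0,0,-10.2,6]' && python3 -m crank '[0,0,0,0,0,0,3, 0,0,0,0,0,0,3, 0,0,0,0,0,0,3, 0,0,0,0,0,0,3, 0,0,0,0,0,1,3]' && python3 -m crank '[0,0,0,0,0,2,3, 0,0,0,0,0,7,3, 0,0,0,0,0,13,3, 0,0,0,0,0,19,3, 0,0,0,0,0,25,3]' && python3 -m crank '[0,0,0,2,-5,1,3, 0,0,0,4,-10,1,3, 0,0,0,6,-15,1,3, 0,0,0,8,-20,1,3, 0,0,0,9,-25,1,3]' && python3 -m crank '[0,0,0,2,-5,0,3, 0,0,0,4,-10,0,3, 0,0,0,6,-15,0,3, 0,0,0,7.2,-20,0,3, 0,0,0,7.2,-22.3,0,3]' && python3 -m crank '[0,0,0,0,0,-4,3, 0,0,0,0,0,-9,3, 0,0,0,0,0,-14,3, 0,0,0,0,0,-17,3, 0,0,0,0,0,-17,3]' && python3 -m crank '[0,0,0,0,0,0,3, 0,0,0,0,0,0,3]'
```

```text
clock: 28.82
position: [0.4735, 0.357, 0.0311]
tcp_rot: [-3.141, 0.001, -0.001]
wrist_force: [0.9, 0.1, 0.3]
gripper_width: 0.0597
grip_force: 0.0
clock: 29.45
position: [0.473, 0.3564, 0.0408]
tcp_rot: [3.141, -0.002, -0.0]
wrist_force: [0.5, -0.5, -1.0]
gripper_width: 0.0371
grip_force: 60.2
clock: 30.08
position: [0.4727, 0.356, 0.2934]
tcp_rot: [-3.141, 0.001, -0.001]
wrist_force: [1.4, 1.1, -1.1]
gripper_width: 0.0373
grip_force: 60.3
clock: 30.7
position: [0.5633, 0.1047, 0.301]
tcp_rot: [-3.141, 0.002, -0.001]
wrist_force: [0.2, 0.4, -0.9]
gripper_width: 0.0374
grip_force: 60.3
clock: 31.32
position: [0.635, -0.119, 0.3004]
tcp_rot: [3.142, -0.005, -0.001]
wrist_force: [-0.9, 0.5, -0.6]
gripper_width: 0.0375
grip_force: 60.3
clock: 31.95
position: [0.6333, -0.1161, 0.1285]
tcp_rot: [3.142, -0.001, -0.007]
wrist_force: [0.4, 0.4, 0.7]
gripper_width: 0.0375
grip_force: 60.4
clock: 32.2
position: [0.6362, -0.1163, 0.1325]
tcp_rot: [-3.141, 0.001, -0.005]
wrist_force: [-0.5, 1.1, -1.2]
gripper_width: 0.0372
grip_force: 60.4
```

```bash
python3 -m crank '[0,0,0,0,0,-3,3, 0,0,0,0,0,-5.5,3, 0,0,0,0,0,-7.4,3, 0,0,0,0,0,-8.1,3, 0,0,0,0,0,-8.2,3]' && python3 -m crank '[0,0,0,0,0,-0.1,3, 0,0,0,0,0,-0.1,3, 0,0,0,0,0,-0.1,3]'
```

```text
clock: 32.83
position: [0.6356, -0.1165, 0.049]
tcp_rot: [3.142, -0.001, 0.001]
wrist_force: [1.0, 0.0, -0.2]
gripper_width: 0.0375
grip_force: 60.4
clock: 33.2
position: [0.6356, -0.1165, 0.0482]
tcp_rot: [3.142, -0.001, 0.002]
wrist_force: [-0.9, -0.8, 3.4]
gripper_width: 0.0371
grip_force: 60.7
```

Contact with the floor. Releasing, retreating and checking everything.

```bash
python3 -m crank '[0,0,0,0,0,0,4.3, 0,0,0,0,0,0,4.8, 0,0,0,0,0,0,6, 0,0,0,0,0,0,6, 0,0,0,0,0,2,6]' && python3 -m crank '[0,0,0,0,0,4,6, 0,0,0,0,0,9,6, 0,0,0,0,0,14,6, 0,0,0,0,0,19,6, 0,0,0,0,0,23.5,6]' && python3 g.py .6355 -.116 && python3 -m crank '[0,0,0,-5,2,0,6, 0,0,0,-10,4,0,6, 0,0,0,-13,5,0,6, 0,0,0,-13,5,0,6, 0,0,0,-13,5,0,6]'
python3 - <<'E'
from h import *
w=cam('wrist');a=cam('top');P=cloud(w)
for n,x,y in(('blue',.4665,-.1305),('red',.5512,-.1233),('black',.6355,-.116)):
    m=(P[...,2]>.088)&(P[...,2]<.12)&(np.hypot(P[...,0]-x,P[...,1]-y)<.03)
    if m.any(): print(n,cv2.minEnclosingCircle(P[m&(P[...,2]>.094)][:,:2].astype(np.float32)),np.percentile(P[m][:,2],95))
v=np.load('v0.npz');i=a['img'];Q=cloud(a)
for n,x,y in(('cupY',.377,.351),('cupR',.459,.434)):
    m=(Q[...,2]>.045)&(Q[...,2]<.06)&(np.hypot(Q[...,0]-x,Q[...,1]-y)<.03);print(n,Q[m].mean(0) if m.any() else None)
cv2.imwrite('pics/end.png',cv2.cvtColor(np.hstack([cv2.resize(w['img'],(400,300)),cv2.resize(i[90:240,200:400],(400,300))]),cv2.COLOR_RGB2BGR))
E
```

```text
clock: 33.83
position: [0.6338, -0.1165, 0.0659]
tcp_rot: [3.142, -0.002, -0.005]
wrist_force: [-0.4, -0.2, 0.8]
gripper_width: 0.0597
grip_force: 0.0
clock: 34.45
position: [0.635, -0.1165, 0.3044]
tcp_rot: [-3.142, 0.001, -0.001]
wrist_force: [1.6, -1.0, 0.4]
gripper_width: 0.06
grip_force: 0.0
[ 0.63711348 -0.11727482  0.31146241]
cap [ 0.6349 -0.1156] 0.0118 ztop 0.10018382648568357
clock: 35.12
position: [0.5054, -0.0664, 0.3026]
tcp_rot: [-3.141, 0.001, -0.001]
wrist_force: [1.1, 0.1, 0.1]
gripper_width: 0.0598
grip_force: 0.0
blue ((0.4666055142879486, -0.12959717214107513), 0.011959794908761978) 0.100194928587009
red ((0.5514814853668213, -0.12239115685224533), 0.011833373457193375) 0.10024108832052671
black ((0.6345820426940918, -0.11562775075435638), 0.011782204732298851) 0.10026631531165682
cupY [0.37717343 0.3530677  0.04939233]
cupR [0.45803857 0.43420121 0.04898583]
```

View pics/end.png

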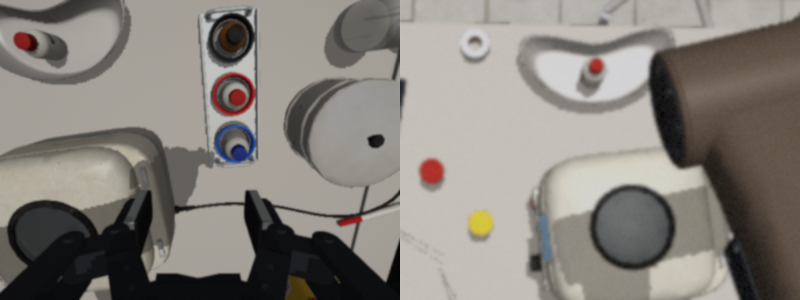

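The three bottles are in their matching collars (black (232,36), red (233,95), blue (237,148)). The used bottle stands in the dish at (595,70), and both cups are unmoved at (432,171) and (481,223).

```bash
python3 -c "
from cell import env
print(env.finish_job())"
```

```text
the job is handed in; nothing more can be done
None
```

I handed the job in after about 35 s of robot time: the final check showed the used bottle standing in the dish, all three fresh bottles seated in their matching pockets and both cups unmoved; the hand-in returned no verdict.

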